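# Oil and uncap a bench outlet of unknown thread hand

## Robot

A 7-joint arm with a two-finger parallel gripper is mounted at the origin on the work surface. World frame = base frame: x ahead of the robot, y to its left, z up, the work surface at z = 0. Lengths are in m, angles in rad, forces in N, time in s.
With the tool pointing down it reaches from about 0.425 to 0.875 m from the base axis. Payload 4.7 kg.
Tool frame: the origin (TCP) lies midway between the tips of the shut fingers; the grasp point (between the pads) lies 19 mm behind it; z points along the fingers, y is the line along which they close (so a half turn about z gives the same grasp; the last joint's range is limited). The gripper opens to 87 mm and grips with 3 to 60 N. Pads are 19 mm wide; open, the fingers measure 117 mm over their backs; the gripper's body (75 mm by 190 mm) begins 51 mm behind the grasp point.
Start: joints at [1.168, 0.321, -0.07, 1.45, 0.023, 1.371, -0.057], TCP at [0.263, -0.594, 0.223] pointing down, gripper open.
Joint ranges: [-2.86, 2.86], [-0.3, 2.09], [-1.38, 1.24], [0.06, 2.45], [-1.56, 4.7], [0.09, 2.05], [-2.69, 2.69]. Speed limits (rad/s): [2.57, 2.57, 3.14, 3.14, 3.14, 3.14, 3.14].

## Interface

Orientations are given as a rotation vector (axis times angle).
In Python, from bench import ctrl gives the robot as it stands. The module is installed in compiled form; this text tells all that it offers.
- The arm moves only by the shell command python3 -m handwheel 'ROWS' [FORCE]. ROWS is JSON, a list of rows, each a list of 7 numbers: the finger opening in m, from 0 to 0.087, then the shift along the tool's x, y, z in m, then the turn, a rotation vector about the tool's x, y, z in degrees. A call has 1 to 12 rows; each row shifts and turns the commanded pose from where the row before left it, along the tool's axes as they then stand; what a row does not reach is not made up. A row lasts 1/8 s, in which the tool goes at most 62.5 mm and 10.7 degrees, less where a joint would pass 70% of its speed; a pose out of reach is approached as far as the arm can. A call is refused whole if a number of a shift passes 0.0625 or a number of a turn 10.7, either way. A call with a gripper value outside its range is refused whole. The fingers move at their own pace and stop on an object; FORCE is the grip in N (left out, the last holds). Time passes only in rows, so rows that do not move let the fingers close. It gives the time, the measured TCP pose, the force, the opening and the grip force at its end, in the units of the state.
- ctrl.get_state(): the state, without advancing time (a new reading comes with each control period).
- ctrl.get_image(name): name is "scene" or "top" or "wrist"; returns (picture, depth): 384x512x3 uint8, blue, green, red; 384x512 float32, m along the optical axis (not along the pixel's ray), 0 where there is no reading.
- ctrl.camera_info(name): a dict with "intrinsics" (3x3 intrinsics, pixels), "R" (3x3) and "t" (3): a world point X has camera coordinates R X + t. Camera axes: x right, y down, z forward; pixel columns grow to the right and rows downward; lengths in m; the calibration is good to about 2 mm. The wrist camera is an equidistant fisheye: a pixel r from the principal point sees the ray r / f radians off the axis. A picture is of the moment at which its call begins: read the wrist's pose just before it. camera_info takes no time and is no camera call; for the wrist camera it gives the pose at the moment of the call.
- ctrl.close_job(): hands the job in; it is judged then, once.
The state is a dict: "time": time; "joint_positions": joint angles; "qd": joint speeds; "joint_torque": joint torques, N m; "position": TCP position; "tool_rot": TCP orientation; "ft_force": force on the tool from outside, world axes, zero at the start; "torque": the same for the moment, N m; "grip_width": opening from 0.0 (shut) to 1.0 (fully open); "grip_force": force on a finger pad.
Only numpy, scipy, OpenCV 4.12 (cv2) and the standard library are available. Lean on these libraries where they do the work, as an engineer would, in place of code of your own. Each camera call takes 0.05 s, during which the arm holds its last target. There are 200 camera calls.

## Task

The knurled brass cap on the bench outlet next to the pressure gauge has gone stiff, and nobody remembers whether that outlet has a right-hand or a left-hand thread. Dip the brush's bristles into the oil cup, touch the tip to the seam under that cap, and stand the brush back in its wooden stand. Then try the cap each way until it gives, lift it off and finish still holding it in the gripper, at least 8 cm above its outlet, with the other cap left on and nothing else on the bench displaced.

Things in the scene. Friction and masses are not known exactly. Their poses are not given: they have to be found in the camera images.
- pedestal: Fixed bench pedestal, a metal block 66 x 212 mm (its x, y), 45 mm high, on a 92 x 236 mm foot. Origin under its centre; y along the block, z up. Brass outlets at y = +60 and -60 mm. A round pressure gauge (44 mm, centre y = +155 mm, up to 58 mm high) sticks out of the +y end only. Valve levers on the -x side reach x = -51 mm, 30 mm high; pipes on the +x side x = 69 mm, 31 mm high.
- outlet_gauge (a point): Fixed point: centre of the brass seat flange (54 mm across) of the outlet next to the gauge, on its upper face, 48 mm above the bench. A neck 22 mm across, 21 mm high, with a coarse two-start thread and a spring washer on top (pushes the cap up with about 6 N, 3 mm travel), stands on it under the cap.
- outlet_far (a point): Fixed point: centre of the same seat flange of the other outlet, away from the gauge, 48 mm above the bench.
- gauge_cap: The cap to take off: loose round knurled brass cap, 44 mm across, 30 mm high, with a raised rib 30 x 5 x 2 mm across its top (along its x), about 0.12 kg. Origin at the centre of its lower edge, z up. Screwed on, its edge is 1.5 mm above the seat flange (that gap is the seam). Turning takes about 0.1 N m.
- cap_thread (a point): Point on the axis of the gauge-side cap, at its lower edge. Thread, right- or left-hand at random in each run: turned its loosening way, the cap can be lifted off after about 1.05 rad (60 degrees) and can turn on to at least 1.7 rad; turned the other way it is against a stop at once, does not turn, and slips in the fingers. Screwed on, it cannot be pulled off.
- far_cap: The same cap, screwed on the outlet away from the gauge, its thread the other hand. To be left on.
- brush: Round oil brush, loose, standing upright, bristles down, in the stand: 140 mm long, 12 mm across all along, about 35 g. Dark bristles over the lower 28 mm, steel ferrule from 28 to 50 mm, wooden handle from 50 to 140 mm. Origin at the centre of the flat tip of the bristles, z along it to the handle end.
- brush_tip (a point): Centre of the flat tip of the brush's bristles (rigid, 12 mm across).
- brush_grip (a point): Point on the brush's axis, in the handle, 95 mm above the tip: a place to grip it.
- stand: Square wooden brush stand, loose, 70 x 70 x 50 mm, 0.6 kg, one round hole 21 mm across and 40 mm deep in the middle of its top (hole floor 10 mm above the bench). Origin under its centre, z up.
- oil_cup: Small round open steel oil cup, loose, 0.25 kg, 62 mm across at the rim, 56 mm across inside at the mouth, 45 mm high, inner floor 4 mm above the bench. Origin under its centre, z up. The film of oil in it is not modelled.
- pitcher: Empty white ceramic pitcher, loose, 110 mm across, 150 mm high, handle to its +y. Origin under its centre. Not part of the job.
- rib: Wooden rib with round ends lying flat, loose, 112 x 52 x 7 mm. Origin under its centre. Not part of the job.
- scraper: Rectangular stainless steel scraper lying flat, loose, 105 x 62 x 4 mm. Origin under its centre. Not part of the job.
- caddy: Grey plastic caddy with a white hinged lid, loose, 110 x 150 mm, 80 mm high plus the lid's knob (about 120 mm in all). Origin under its centre. Not part of the job.
- bowl: Terracotta bowl, loose, 104 mm across, 48 mm high. Origin under its centre. Not part of the job.
- spatula: Spatula lying flat, loose, 170 mm long. Origin under its middle. Not part of the job.
- mug: Blue ceramic mug, loose, 76 mm across, 85 mm high. Origin under its centre. Not part of the job.
There are look-alikes about, which are no part of the job. Leave any purple or red look-alike of the caddy alone.

How it is judged:
On the way, in this order (a step that is already met when the one before it is completed fails the run):
1. the brush, held in the gripper, has its tip in the oil cup, at least 10 mm below the rim (contact force between the fingers and brush above 0.3 N and z of brush_tip in the frame of oil_cup below 0.035 m and horizontal distance between brush_tip and oil_cup below 0.03 m), for 0.1 s.
2. the brush tip touches the seam under the cap by the gauge (tip within about 4 mm of the cap's edge and at most 12 mm above the seat), the cap still on (contact force between the fingers and brush above 0.3 N and distance between brush_tip and outlet_gauge below 0.034 m and z of brush_tip in the frame of pedestal below 0.06 m and distance between gauge_cap and outlet_gauge below 0.012 m), for 0.1 s.
3. the brush stands back in its stand, let go, the cap still on (z of brush_tip in the frame of stand below 0.025 m and horizontal distance between brush_tip and stand below 0.015 m and angle between brush's own z axis and vertical below 0.4 rad and contact force between the fingers and brush below 0.05 N and distance between gauge_cap and outlet_gauge below 0.012 m), for 0.2 s.
4. the cap is off its outlet in the gripper (contact force between the fingers and gauge_cap above 0.5 N and distance between gauge_cap and outlet_gauge above 0.04 m), for 0.1 s.
At the end, for the whole second after the job is handed in: The gauge-side cap is held still by the fingers alone, lower edge over 115 mm above the bench (67 mm above its seat), touching nothing else; the other cap on its seat (8 mm); the brush let go, tip down in its stand; cup and pitcher upright (contact force between the fingers and gauge_cap above 0.5 N and contact force between gauge_cap and pedestal below 0.05 N and contact force between each of gauge_cap, the fingers and brush below 0.05 N and contact force between gauge_cap and stand below 0.05 N and contact force between gauge_cap and oil_cup below 0.05 N and contact force between gauge_cap and pitcher below 0.05 N and contact force between gauge_cap and mug below 0.05 N and contact force between gauge_cap and caddy below 0.05 N and height (world z) of gauge_cap above 0.115 m and linear speed of gauge_cap below 0.03 m/s and angular speed of gauge_cap below 0.5 rad/s and distance between far_cap and outlet_far below 0.008 m and z of brush_tip in the frame of stand below 0.025 m and horizontal distance between brush_tip and stand below 0.015 m and angle between brush's own z axis and vertical below 0.4 rad and angle between each of oil_cup, pitcher's own z axis and vertical below 0.2 rad); the arm keeps its last pose, push and grip.
It fails at once if the other cap is taken off or shifted (more than 8 mm) (distance of far_cap from where it was at the start of the episode above 0.008 m).
It fails at once if the oil cup is tipped or pushed away (more than 40 mm) (angle between oil_cup's own z axis and vertical above 0.5 rad or distance of oil_cup from where it was at the start of the episode above 0.04 m).
It fails at once if the brush stand is tipped or pushed away (more than 40 mm) (angle between stand's own z axis and vertical above 0.4 rad or distance of stand from where it was at the start of the episode above 0.04 m).
It fails at once if another thing on the bench (pitcher, rib, scraper, caddy, bowl, spatula, mug) is displaced by more than 30 mm (distance of any of pitcher, rib, scraper, caddy, bowl, spatula, mug from where it was at the start of the episode above 0.03 m).
It also fails if it takes over 64 s, if anything falls off the work surface, if the arm or the gripper's body presses on something with over 40 N, if the wrist force passes 120 N, or if a joint passes its speed limit or range.

## Working session

There is one attempt and no reset: what is moved stays moved. The work goes in short steps, Python scripts to look and compute and a shell command to move; the robot and the scene stay as the last step left them, time stands still between calls to the robot, and variables do not carry over. Pictures are saved under pics/ and viewed, at most 10 in all, crops included, and the job is handed in when it is done.

```bash
mkdir -p pics; cat > h.py <<'E'
import numpy as np, cv2
from bench import ctrl
from scipy.spatial.transform import Rotation as R
def snap(n,f):
    ci=ctrl.camera_info(n); im,d=ctrl.get_image(n); cv2.imwrite('pics/%s.png'%f,im)
    np.savez('pics/%s.npz'%f,im=im,d=d,K=ci["intrinsics"],R=ci["R"],t=ci["t"]); return im,d
def cloud(f):
    z=np.load('pics/%s.npz'%f); K=z['K'];d=z['d'];h,w=d.shape
    v,u=np.mgrid[:h,:w]
    c=np.stack([(u-K[0,2])/K[0,0]*d,(v-K[1,2])/K[1,1]*d,d],-1)
    P=(c-z['t'])@z['R']; P[d==0]=np.nan
    return z['im'],P
E
python3 - <<'E'
from h import *
snap('top','top0');snap('scene','scene0')
for n in('top','scene'):
    c=ctrl.camera_info(n);print(n,c['intrinsics'],-np.array(c['R']).T@np.array(c['t']))
s=ctrl.get_state();print(s['time'],s['position'],s['tool_rot'],s['grip_width'],s['ft_force'])
print(R.from_rotvec(s['tool_rot']).as_matrix().round(3))
E
```

```text
top [[378.85773487   0.         253.70562505]
 [  0.         378.85773487 192.67060655]
 [  0.           0.           1.        ]] [ 0.23428298 -0.11169768  1.42378451]
scene [[454.37837321   0.         247.16583343]
 [  0.         454.37837321 195.56310482]
 [  0.           0.           1.        ]] [ 1.36122714 -0.81769783  0.87344993]
0.1 [ 0.26289412 -0.59395054  0.22158842] [-3.07203187e+00 -6.49790876e-01  7.37145434e-04] 0.9973780360491911 [ 0.00847312 -0.03386197  0.04747123]
[[ 0.914  0.405 -0.001]
 [ 0.405 -0.914  0.001]
 [-0.    -0.002 -1.   ]]
```

View pics/top0.png

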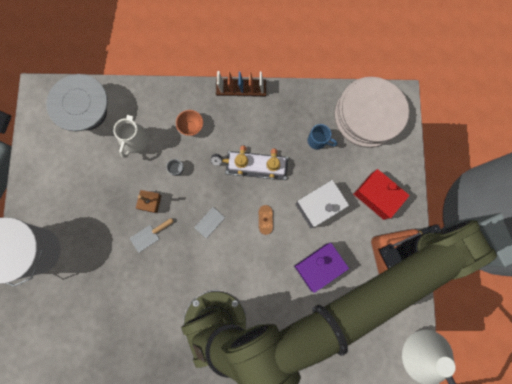

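View pics/scene0.png

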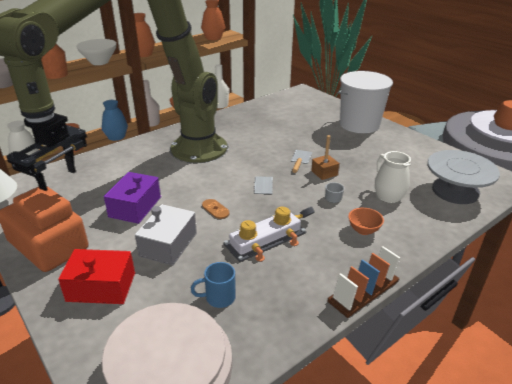

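The top view shows the gauge at about (216,161), the gauge cap at (241,160), the far cap at (273,164), the oil cup at (176,168) and the stand with the brush at (148,201). I'll measure these from depth.

```bash
python3 - <<'E'
from h import *
im,P=cloud('top0')
print(P[160,241],P[164,273],P[168,176],P[201,148])
def fit(name,u0,u1,v0,v1,zlo,zhi):
    Q=P[v0:v1,u0:u1].reshape(-1,3);Q=Q[(Q[:,2]>zlo)&(Q[:,2]<zhi)]
    if len(Q)<3: print(name,len(Q));return
    r=cv2.minAreaRect(Q[:,:2].astype(np.float32));print(name,len(Q),'mean',Q.mean(0).round(4),'rect',np.round(r[0],4),np.round(r[1],4),round(r[2],1),'mid',((Q.max(0)+Q.min(0))/2).round(4))
fit('gcap',230,255,148,174,.07,.09); fit('fcap',261,287,150,178,.07,.09)
fit('block',225,292,145,185,.037,.053)
fit('cup',163,189,155,180,.035,.06); fit('stand',132,164,184,218,.04,.06); fit('brush',130,170,175,225,.07,.2)
fit('gauge',205,232,148,172,.03,.07)
c=im[140:225,125:300];cv2.imwrite('pics/crop0.png',cv2.resize(c,None,fx=4.5,fy=4.5,interpolation=cv2.INTER_CUBIC))
im,P=cloud('scene0')
fit('S brush',310,345,125,165,.07,.2);fit('S stand',308,345,145,182,.045,.056);fit('S cup',322,347,178,204,.03,.06);fit('S gcap',270,294,203,235,.07,.09);fit('S fcap',236,262,218,245,.07,.09)
E
```

```text
[ 0.58095423 -0.08430856  0.08234039] [ 0.5671046  -0.20086454  0.0840204 ] [0.56642747 0.16571408 0.00367963] [0.43041847 0.25221134 0.05345024]
gcap 114 mean [ 0.586  -0.0824  0.0789] rect [ 0.5869 -0.0824] [0.0404 0.0436] 89.6 mid [ 0.5869 -0.0823  0.079 ]
fcap 114 mean [ 0.5752 -0.2024  0.0787] rect [ 0.5748 -0.203 ] [0.041  0.0414] 4.9 mid [ 0.5751 -0.2033  0.0788]
block 704 mean [ 0.5786 -0.1414  0.0441] rect [ 0.5817 -0.1391] [0.2203 0.099 ] 75.1 mid [ 0.5933 -0.1383  0.0449]
cup 61 mean [0.5657 0.1672 0.043 ] rect [0.5648 0.1656] [0.0601 0.0579] 45.6 mid [0.5628 0.1655 0.0427]
stand 337 mean [0.4324 0.2558 0.0498] rect [0.4337 0.2585] [0.0714 0.0708] 79.4 mid [0.433  0.2586 0.0502]
brush 32 mean [0.4318 0.2553 0.1217] rect [0.4325 0.2564] [0.0085 0.011 ] 64.5 mid [0.4328 0.2561 0.1141]
gauge 181 mean [ 0.5924 -0.0086  0.0427] rect [ 0.5893 -0.0066] [0.0632 0.0795] 1.2 mid [ 0.5901 -0.0068  0.0458]
S brush 74 mean [0.4382 0.252  0.112 ] rect [0.4388 0.2518] [0.0116 0.012 ] 45.9 mid [0.4372 0.2531 0.1127]
S stand 207 mean [0.4397 0.2504 0.0492] rect [0.4384 0.254 ] [0.0766 0.0738] 75.9 mid [0.438  0.2537 0.0503]
S cup 150 mean [0.5668 0.1624 0.0387] rect [0.5657 0.1615] [0.0623 0.0615] 81.4 mid [0.5659 0.1615 0.039 ]
S gcap 134 mean [ 0.5935 -0.0906  0.0781] rect [ 0.5926 -0.0882] [0.0406 0.0433] 84.3 mid [ 0.5919 -0.088   0.077 ]
S fcap 156 mean [ 0.5822 -0.2095  0.0777] rect [ 0.5797 -0.2062] [0.0411 0.0447] 8.0 mid [ 0.58   -0.2063  0.0774]
```

View pics/crop0.png

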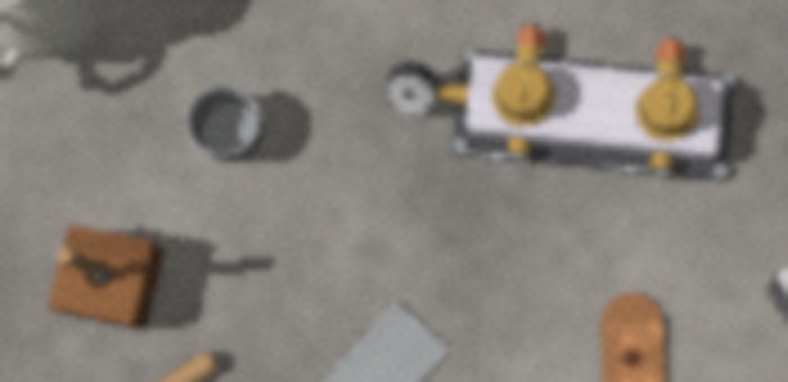

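```bash
cat >> h.py <<'E'
def to(x,y,z,yaw=None):
    s=ctrl.get_state();p=np.array(s['position']);M=R.from_rotvec(s['tool_rot']).as_matrix()
    psi=np.degrees(np.arctan2(M[1,0],M[0,0]));tilt=np.degrees(np.arccos(-M[2,2]))
    print('t',round(s['time'],2),'p',p.round(4),'yaw',psi.round(2),'tilt',tilt.round(2),'w',round(s['grip_width']*.087,4),'F',np.round(s['ft_force'],2),'Mz',np.round(s['torque'],2),'gf',round(s['grip_force'],1),'q1,7',np.round(s['joint_positions'],2)[[0,6]])
    print(' shift tool mm',(M.T@(np.array([x,y,z])-p)*1000).round(1),'' if yaw is None else 'rz %.1f'%(psi-yaw))
E
python3 -m handwheel '[[0.06,0.0502,-0.0248,0,0,0,0],[0.06,0.0502,-0.0248,0,0,0,0],[0.06,0.0502,-0.0248,0,0,0,0],[0.06,0.0502,-0.0248,0,0,0,0],[0.06,0.0502,-0.0248,0,0,0,0],[0.06,0.0502,-0.0248,0,0,0,0],[0.06,0.0502,-0.0248,0,0,0,0],[0.06,0.0502,-0.0248,0,0,0,0]]' 20
python3 -m handwheel '[[0.06,0,0,0,0,0,-10],[0.06,0,0,0,0,0,-10],[0.06,0,0,0,0,0,-10],[0.06,0,0,0,0,0,-10],[0.06,0,0,0,0,0,-10],[0.06,0,0,0,0,0,-8],[0.06,0,0,0,0,0,0]]'
python3 -c "
from h import *
to(.589,-.085,.222,82);to(.435,.2545,.222,82)"
```

```text
time: 1.1
position: [0.5507, -0.2489, 0.2222]
tool_rot: [-3.074, -0.65, 0.001]
ft_force: [1.2, -0.2, -0.1]
grip_width: 0.69
grip_force: 0.0
time: 1.98
position: [0.5497, -0.2503, 0.222]
tool_rot: [-2.374, -2.056, 0.001]
ft_force: [-0.5, -0.1, -0.4]
grip_width: 0.69
grip_force: 0.0
t 1.98 p [ 0.5497 -0.2503  0.222 ] yaw 81.79 tilt 0.05 w 0.06 F [-0.47 -0.11 -0.38] Mz [-0.07 -0.08  0.03] gf 0.0 q1,7 [0.76 0.15]
 shift tool mm [1.693e+02 1.530e+01 1.000e-01] rz -0.2
t 1.98 p [ 0.5497 -0.2503  0.222 ] yaw 81.79 tilt 0.05 w 0.06 F [-0.47 -0.11 -0.38] Mz [-0.07 -0.08  0.03] gf 0.0 q1,7 [0.76 0.15]
 shift tool mm [ 4.833e+02 -1.856e+02  3.000e-01] rz -0.2
```

```bash
python3 -m handwheel '[[0.06,0.0483,-0.0186,0,0,0,0],[0.06,0.0483,-0.0186,0,0,0,0],[0.06,0.0483,-0.0186,0,0,0,0],[0.06,0.0483,-0.0186,0,0,0,0],[0.06,0.0483,-0.0186,0,0,0,0],[0.06,0.0483,-0.0186,0,0,0,0],[0.06,0.0483,-0.0186,0,0,0,0],[0.06,0.0483,-0.0186,0,0,0,0],[0.06,0.0483,-0.0186,0,0,0,0],[0.06,0.0483,-0.0186,0,0,0,0],[0.06,0,0,0,0,0,0]]' >/dev/null
python3 - <<'E'
from h import *
to(.435,.2545,.222)
im,d=snap('wrist','w1')
z=np.load('pics/w1.npz');K=z['K'];print(K,-z['R'].T@z['t'])
def cloudw(f):
    z=np.load('pics/%s.npz'%f);K=z['K'];d=z['d'];h,w=d.shape;v,u=np.mgrid[:h,:w]
    a=(u-K[0,2])/K[0,0];b=(v-K[1,2])/K[1,1];r=np.hypot(a,b)+1e-9
    c=np.stack([d*np.tan(r)*a/r,d*np.tan(r)*b/r,d],-1);P=(c-z['t'])@z['R'];P[(d==0)|(r>1.4)]=np.nan;return z['im'],P
im,P=cloudw('w1')
Q=P.reshape(-1,3);q=Q[np.hypot(Q[:,0]-.435,Q[:,1]-.255)<.03]
for lo,hi in((.06,.09),(.09,.12),(.12,.14),(.142,.16)):
    a=q[(q[:,2]>lo)&(q[:,2]<hi)];print(lo,len(a),a.mean(0) if len(a) else '',((a.max(0)+a.min(0))/2).round(4) if len(a) else '')
q=Q[(np.hypot(Q[:,0]-.435,Q[:,1]-.255)<.06)&(abs(Q[:,2]-.05)<.008)]
print(cv2.minAreaRect(q[:,:2].astype(np.float32)),len(q))
E
```

```text
t 3.35 p [0.4318 0.2589 0.2228] yaw 82.22 tilt 0.13 w 0.0597 F [ 0.72 -1.02 -0.09] Mz [-0.02 -0.12  0.03] gf 0.0 q1,7 [ 0.3  -0.76]
 shift tool mm [-3.9  3.8  0.8] 
[[297.31863964   0.         257.01972011]
 [  0.         297.31863964 194.54743793]
 [  0.           0.           1.        ]] [0.4405995  0.32624921 0.38545091]
0.06 59 [0.43461175 0.26137744 0.07575012] [0.4345 0.2607 0.0745]
0.09 80 [0.43473268 0.26139746 0.10537233] [0.4346 0.2606 0.105 ]
0.12 67 [0.43513844 0.26138665 0.13028923] [0.4348 0.2604 0.13  ]
0.142 170 [0.43445332 0.25792072 0.14918884] [0.4343 0.2572 0.1471]
((0.43405383825302124, 0.2568674683570862), (0.07101518660783768, 0.06939654797315598), 78.89512634277344) 3114
```

View pics/w1.png

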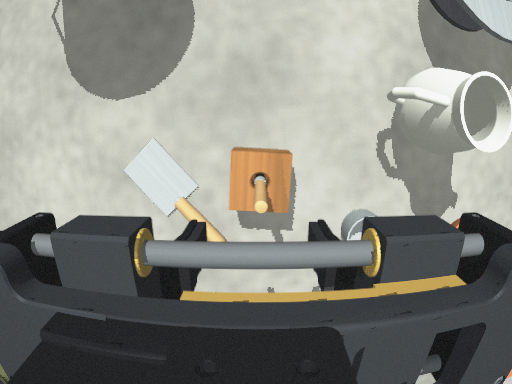

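The wrist view shows the stand around (262,180) with the brush upright in it, its top at (261,205), between the fingers. It measures (0.434, 0.257), so I'll go down and grip.

```bash
python3 -m handwheel '[[0.06,-0.0014,0.0028,0,0,0,0],[0.06,0,0,0.03,0,0,0],[0.06,0,0,0.03,0,0,0],[0.06,0,0,0.03,0,0,0],[0.06,0,0,0.027,0,0,0],[0.06,0,0,0.015,0,0,0],[0.06,0,0,0,0,0,0]]' 
python3 -c "
from h import *
to(.4344,.2571,.091)"
python3 -m handwheel '[[0.0,0,0,0,0,0,0],[0.0,0,0,0,0,0,0],[0.0,0,0,0,0,0,0],[0.0,0,0,0,0,0,0],[0,0,0,0,0,0,0],[0,0,0,0,0,0,0]]' 25
python3 -c "
from h import *
to(.4344,.2571,.22)"
```

```text
time: 4.28
position: [0.4366, 0.251, 0.0897]
tool_rot: [-2.375, -2.056, 0.003]
ft_force: [0.0, 0.4, -0.2]
grip_width: 0.689
grip_force: 0.0
t 4.28 p [0.4366 0.251  0.0897] yaw 81.77 tilt 0.12 w 0.0599 F [ 0.01  0.41 -0.23] Mz [-0.01 -0.1   0.03] gf 0.0 q1,7 [ 0.25 -0.87]
 shift tool mm [ 5.8 -3.  -1.3] 
time: 5.03
position: [0.4367, 0.2523, 0.0905]
tool_rot: [2.373, 2.059, -0.0]
ft_force: [-0.0, 0.5, 0.5]
grip_width: 0.128
grip_force: 25.0
t 5.03 p [0.4367 0.2523 0.0905] yaw 81.89 tilt 0.01 w 0.0111 F [-0.03  0.48  0.46] Mz [-0.01 -0.07 -0.01] gf 25.0 q1,7 [ 0.24 -0.87]
 shift tool mm [   4.5   -3.  -129.5]
```

```bash
python3 -m handwheel '[[0,0,0,-0.02,0,0,0],[0,0,0,-0.03,0,0,0],[0,0,0,-0.03,0,0,0],[0,0,0,0,0,0,0],[0,-0.0186,0.0349,0,0,0,0],[0,-0.0186,0.0349,0,0,0,0],[0,-0.0186,0.0349,0,0,0,0],[0,-0.0186,0.0349,0,0,0,0],[0,0,0,0,0,0,0],[0,0,0,0,0,0,0]]' 
python3 - <<'E'
from h import *
to(.565,.1635-.0045,.1105)
from math import *
z=None
snap('wrist','w2'); snap('scene','s2')
im,P=cloud('s2')
Q=P.reshape(-1,3);p=np.array(ctrl.get_state()['position'])
q=Q[np.hypot(Q[:,0]-p[0],Q[:,1]-p[1])<.02]
for a in np.arange(.08,.16,.01):
    r=q[(q[:,2]>=a)&(q[:,2]<a+.01)]; print(a.round(2),len(r),r.mean(0).round(4) if len(r) else '')
q=Q[(np.hypot(Q[:,0]-.565,Q[:,1]-.163)<.045)&(abs(Q[:,2]-.043)<.004)];print(cv2.minAreaRect(q[:,:2].astype(np.float32)))
c=cv2.imread('pics/s2.png')[100:230,250:420];w=cv2.imread('pics/w2.png')[100:300,150:400]
cv2.imwrite('pics/c2.png',np.hstack([cv2.resize(c,(400,306)),cv2.resize(w,(382,306))]))
E
```

```text
time: 6.28
position: [0.5634, 0.1596, 0.1701]
tool_rot: [-2.371, -2.058, 0.001]
ft_force: [-0.6, 0.8, 0.2]
grip_width: 0.132
grip_force: 25.0
t 6.28 p [0.5634 0.1596 0.1701] yaw 81.92 tilt 0.1 w 0.0115 F [-0.56  0.79  0.16] Mz [ 0.02 -0.13  0.01] gf 25.0 q1,7 [ 0.36 -0.64]
 shift tool mm [-0.4  1.7 59.6] 
0.08 0 
0.09 10 [0.5665 0.1611 0.0953]
0.1 9 [0.5683 0.1586 0.1058]
0.11 11 [0.5663 0.1597 0.1145]
0.12 13 [0.566  0.1601 0.1248]
0.13 10 [0.5663 0.1598 0.1351]
0.14 11 [0.567  0.1585 0.1457]
0.15 10 [0.5659 0.161  0.1533]
((0.5674926042556763, 0.1616426706314087), (0.056671373546123505, 0.06566116213798523), 28.464754104614258)
```

View pics/c2.png

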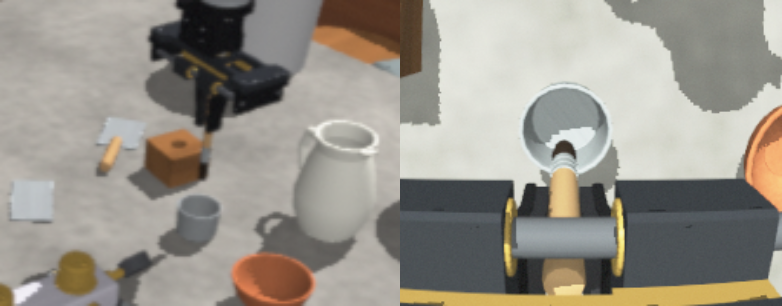

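The crops show the brush upright in the fingers, with its tip over the cup's mouth. I'll dip it.

```bash
python3 -m handwheel '[[0,0,0.001,0.02,0,0,0],[0,0,0,0.02,0,0,0],[0,0,0,0.02,0,0,0],[0,0,0,0.009,0,0,0],[0,0,0,0,0,0,0],[0,0,0,0,0,0,0],[0,0,0,0,0,0,0]]' 
python3 -m handwheel '[[0,0,0,-0.02,0,0,0],[0,0,0,-0.03,0,0,0],[0,0,0,-0.03,0,0,0],[0,0,0,0,0,0,0],[0,0,0,0,0,0,0]]' 
python3 - <<'E'
from h import *
to(.564,.1596,.17)
# touch approach: direction from cap centre along pedestal +y
c=np.array([.589,-.085]);u=np.array([.0965,.9953])
for r in(.045,.034,.031):print(r,c+u*r)
E
```

```text
time: 7.25
position: [0.5659, 0.159, 0.1023]
tool_rot: [2.373, 2.058, 0.002]
ft_force: [0.6, 0.4, -1.2]
grip_width: 0.135
grip_force: 25.0
time: 7.88
position: [0.5653, 0.1586, 0.1818]
tool_rot: [2.373, 2.058, -0.0]
ft_force: [-0.2, -0.4, -0.2]
grip_width: 0.131
grip_force: 25.0
t 7.88 p [0.5653 0.1586 0.1818] yaw 81.88 tilt 0.03 w 0.0114 F [-0.24 -0.39 -0.15] Mz [ 0.03 -0.01  0.01] gf 25.0 q1,7 [ 0.36 -0.63]
 shift tool mm [ 0.8 -1.4 11.7] 
0.045 [ 0.5933425 -0.0402115]
0.034 [ 0.592281  -0.0511598]
0.031 [ 0.5919915 -0.0541457]
```

```bash
python3 -m handwheel '[[0,-0.0329,0.0093,0,0,0,0],[0,-0.0329,0.0093,0,0,0,0],[0,-0.0329,0.0093,0,0,0,0],[0,-0.0329,0.0093,0,0,0,0],[0,-0.0329,0.0093,0,0,0,0],[0,-0.0329,0.0093,0,0,0,0],[0,0,0,0,0,0,0],[0,0,0,0,0,0,0],[0,0,0,0,0,0,0]]' >/dev/null
python3 - <<'E'
from h import *
to(.5933,-.0447,.13)
im,d=snap('wrist','w3'); snap('scene','s3')
im,P=cloud('s3');Q=P.reshape(-1,3)
q=Q[np.hypot(Q[:,0]-.593,Q[:,1]+.042)<.02]
for a in np.arange(.085,.155,.01):
    r=q[(q[:,2]>=a)&(q[:,2]<a+.01)]; print(a.round(3),len(r),r.mean(0).round(4) if len(r) else '')
q=Q[(np.hypot(Q[:,0]-.59,Q[:,1]+.087)<.03)&(Q[:,2]>.074)&(Q[:,2]<.088)];print('cap',cv2.minAreaRect(q[:,:2].astype(np.float32)))
z=np.load('pics/w3.npz');K=z['K'];d=z['d'];h,w=d.shape;v,u=np.mgrid[:h,:w]
a=(u-K[0,2])/K[0,0];b=(v-K[1,2])/K[1,1];r=np.hypot(a,b)+1e-9
c=np.stack([d*np.tan(r)*a/r,d*np.tan(r)*b/r,d],-1);P=(c-z['t'])@z['R'];Q=P[(d>0)&(r<1.3)]
q=Q[(np.hypot(Q[:,0]-.59,Q[:,1]+.087)<.03)&(Q[:,2]>.074)&(Q[:,2]<.088)];print('capw',len(q),cv2.minAreaRect(q[:,:2].astype(np.float32)) if len(q)>4 else '')
c=cv2.imread('pics/s3.png')[160:270,220:350];w=cv2.imread('pics/w3.png')[100:300,150:400]
cv2.imwrite('pics/c3.png',np.hstack([cv2.resize(c,(400,338),interpolation=2),cv2.resize(w,(400,338))]))
E
```

```text
t 9.0 p [ 0.5924 -0.0427  0.1813] yaw 82.02 tilt 0.05 w 0.0109 F [ 0.52 -0.21 -0.88] Mz [ 0.02 -0.09  0.04] gf 25.0 q1,7 [ 0.63 -0.27]
 shift tool mm [-1.8  1.2 51.3] 
0.085 0 
0.095 7 [ 0.5941 -0.043   0.1022]
0.105 9 [ 0.597  -0.0417  0.1105]
0.115 16 [ 0.5964 -0.0439  0.1195]
0.125 10 [ 0.5961 -0.043   0.1293]
0.135 13 [ 0.5967 -0.0442  0.1405]
0.145 11 [ 0.5961 -0.0435  0.15  ]
cap ((0.5906786918640137, -0.08656539022922516), (0.04137618467211723, 0.04146344214677811), 23.192731857299805)
capw 47 ((0.5905860066413879, -0.06722985953092575), (0.008300308138132095, 0.028317146003246307), 71.69134521484375)
```

View pics/c3.png

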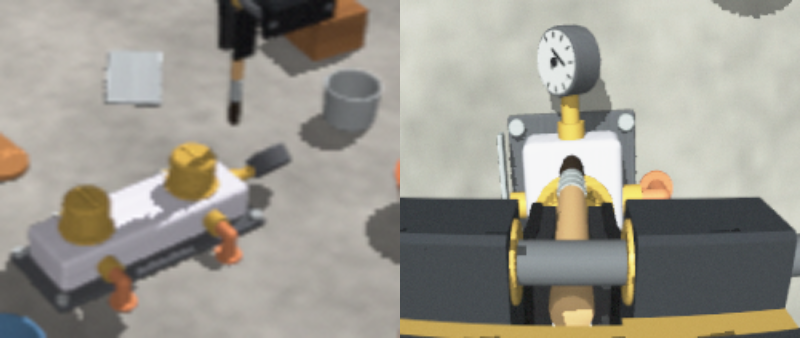

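```bash
python3 -m handwheel '[[0,0,0.001,0.016,0,0,0],[0,0,0,0.016,0,0,0],[0,0,0,0.016,0,0,0],[0,-0.007,0,0,0,0,0],[0,0,0,0,0,0,0],[0,0,0,0,0,0,0],[0,0,0,0,0,0,0]]'
python3 -m handwheel '[[0,-0.003,0,0,0,0,0],[0,0,0,0,0,0,0],[0,0,0,0,0,0,0]]'
python3 -m handwheel '[[0,-0.002,0,0,0,0,0],[0,0,0,0,0,0,0],[0,0,0,0,0,0,0]]'
python3 -m handwheel '[[0,-0.002,0,0,0,0,0],[0,0,0,0,0,0,0],[0,0,0,0,0,0,0]]'
```

```text
time: 9.98
position: [0.5931, -0.0515, 0.1341]
tool_rot: [2.372, 2.058, 0.001]
ft_force: [0.5, -0.0, -0.6]
grip_width: 0.129
grip_force: 25.0
time: 10.35
position: [0.5923, -0.0546, 0.1336]
tool_rot: [2.373, 2.058, -0.0]
ft_force: [0.4, 0.5, -0.3]
grip_width: 0.129
grip_force: 25.0
time: 10.72
position: [0.592, -0.0566, 0.1335]
tool_rot: [2.373, 2.059, -0.0]
ft_force: [-0.4, -0.2, -1.4]
grip_width: 0.13
grip_force: 25.0
time: 11.1
position: [0.5917, -0.0585, 0.1335]
tool_rot: [2.373, 2.059, -0.0]
ft_force: [-0.7, -0.3, -0.7]
grip_width: 0.13
grip_force: 25.0
```

```bash
python3 -m handwheel '[[0,-0.0015,0,0,0,0,0],[0,0,0,0,0,0,0],[0,0,0,0,0,0,0]]'
python3 -m handwheel '[[0,-0.001,0,0,0,0,0],[0,0,0,0,0,0,0],[0,0,0,0,0,0,0]]'
python3 - <<'E'
from h import *
to(.589,-.085,.13)
snap('scene','s4'); c=cv2.imread('pics/s4.png')[190:250,250:330];cv2.imwrite('pics/c4.png',cv2.resize(c,(800,600),interpolation=2))
E
```

```text
time: 11.48
position: [0.5915, -0.0601, 0.1335]
tool_rot: [2.373, 2.059, -0.0]
ft_force: [0.2, -0.8, -0.3]
grip_width: 0.137
grip_force: 25.0
time: 11.85
position: [0.5914, -0.061, 0.1335]
tool_rot: [2.373, 2.059, -0.0]
ft_force: [-0.1, -0.7, -0.4]
grip_width: 0.13
grip_force: 25.0
t 11.85 p [ 0.5914 -0.061   0.1335] yaw 81.88 tilt 0.01 w 0.0113 F [-0.13 -0.69 -0.42] Mz [-0.04 -0.12  0.02] gf 25.0 q1,7 [ 0.64 -0.26]
 shift tool mm [-24.1   1.    3.5]
```

View pics/c4.png

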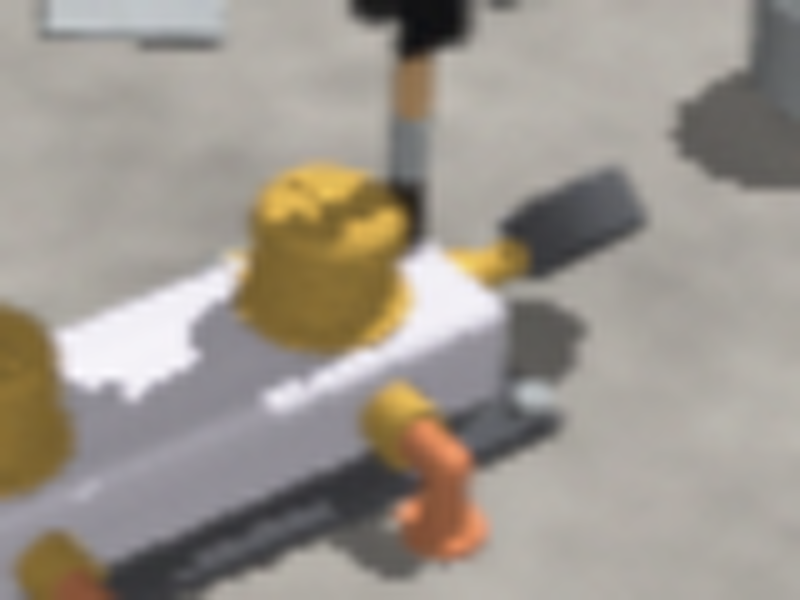

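Here the brush (column ~410, bristles ending at row ~245) stands beside the cap's gauge side, and the force doesn't show contact yet. I'll inch in until it does.

```bash
python3 - <<'E'
from h import *
im,P=cloud('s4');Q=P.reshape(-1,3)
z=np.load('pics/s4.npz')
q=Q[(np.hypot(Q[:,0]-.593,Q[:,1]+.058)<.02)&(Q[:,2]>.09)&(Q[:,2]<.13)];print('brush surf',q.mean(0),len(q))
def pr(X): c=z['R']@np.array(X)+z['t'];p=z['K']@c;p=p[:2]/p[2];return ((p-[250,190])*10).round()
print('tip',pr([.592,-.0565,.053]),'top cap',pr([.5895,-.085,.082]))
E
python3 -m handwheel '[[0,-0.001,0,0,0,0,0],[0,0,0,0,0,0,0],[0,0,0,0,0,0,0]]'
python3 -m handwheel '[[0,-0.001,0,0,0,0,0],[0,0,0,0,0,0,0],[0,0,0,0,0,0,0]]'
```

```text
brush surf [ 0.59516808 -0.06135164  0.10740997] 41
tip [405. 239.] top cap [332. 192.]
time: 12.28
position: [0.5913, -0.0614, 0.1336]
tool_rot: [-2.372, -2.059, -0.001]
ft_force: [0.2, 2.2, 0.3]
grip_width: 0.13
grip_force: 25.0
time: 12.65
position: [0.5913, -0.062, 0.1336]
tool_rot: [-2.372, -2.059, -0.002]
ft_force: [1.0, 4.4, -0.1]
grip_width: 0.132
grip_force: 25.0
```

```bash
python3 -m handwheel '[[0,0.01,0,0,0,0,0],[0,0,0,-0.025,0,0,0],[0,0,0,-0.025,0,0,0],[0,0.0349,-0.0251,0,0,0,0],[0,0.0349,-0.0251,0,0,0,0],[0,0.0349,-0.0251,0,0,0,0],[0,0.0349,-0.0251,0,0,0,0],[0,0.0349,-0.0251,0,0,0,0],[0,0.0349,-0.0251,0,0,0,0],[0,0.0349,-0.0251,0,0,0,0],[0,0.0349,-0.0251,0,0,0,0]]' >/dev/null
python3 -m handwheel '[[0,0,0,0,0,0,0],[0,0,0,0,0,0,0],[0,0,0,0,0,0,0]]' >/dev/null
python3 - <<'E'
from h import *
to(.4335,.2525,.092)
snap('wrist','w5');snap('scene','s5')
im,P=cloud('s5');Q=P.reshape(-1,3)
q=Q[(np.hypot(Q[:,0]-.436,Q[:,1]-.256)<.02)]
for lo,hi in((.09,.105),(.105,.12),(.12,.135),(.135,.155)):
    r=q[(q[:,2]>=lo)&(q[:,2]<hi)];print(lo,len(r),r.mean(0).round(4) if len(r) else '')
q=Q[(np.hypot(Q[:,0]-.437,Q[:,1]-.254)<.06)&(abs(Q[:,2]-.05)<.005)];print(cv2.minAreaRect(q[:,:2].astype(np.float32)))
z=np.load('pics/w5.npz');K=z['K'];d=z['d'];h,w=d.shape;v,u=np.mgrid[:h,:w]
a=(u-K[0,2])/K[0,0];b=(v-K[1,2])/K[1,1];r=np.hypot(a,b)+1e-9
c=np.stack([d*np.tan(r)*a/r,d*np.tan(r)*b/r,d],-1);P=(c-z['t'])@z['R'];Q=P[(d>0)&(r<1.3)]
q=Q[(np.hypot(Q[:,0]-.434,Q[:,1]-.257)<.06)&(abs(Q[:,2]-.05)<.007)];print('stand w',len(q),cv2.minAreaRect(q[:,:2].astype(np.float32)))
q=Q[(np.hypot(Q[:,0]-.434,Q[:,1]-.257)<.025)]
for lo,hi in((.095,.105),(.105,.115),(.115,.125),(.125,.14),(.14,.16)):
    r=q[(q[:,2]>=lo)&(q[:,2]<hi)];print(lo,len(r),r.mean(0).round(4) if len(r) else '')
c=cv2.imread('pics/s5.png')[110:190,290:370];w=cv2.imread('pics/w5.png')[100:300,150:400]
cv2.imwrite('pics/c5.png',np.hstack([cv2.resize(c,(350,350),interpolation=2),cv2.resize(w,(437,350))]))
E
```

```text
t 14.4 p [0.434  0.25   0.1834] yaw 81.73 tilt 0.07 w 0.0109 F [ 0.34 -0.34 -0.09] Mz [-0.01 -0.05  0.  ] gf 25.0 q1,7 [ 0.35 -0.78]
 shift tool mm [ 2.5 -0.9 91.4] 
0.09 2 [0.4352 0.2522 0.1016]
0.105 13 [0.4382 0.2504 0.1125]
0.12 14 [0.4372 0.2515 0.1273]
0.135 19 [0.4384 0.2489 0.1449]
((0.43586570024490356, 0.2553984820842743), (0.0786946639418602, 0.07677668333053589), 81.15898895263672)
stand w 3956 ((0.4338698089122772, 0.25703099370002747), (0.07065734267234802, 0.06974872946739197), 78.83719635009766)
0.095 2 [0.4343 0.2584 0.1038]
0.105 22 [0.435  0.259  0.1098]
0.115 62 [0.4354 0.2586 0.1204]
0.125 82 [0.4351 0.2587 0.133 ]
0.14 146 [0.435  0.2585 0.1502]
```

View pics/c5.png

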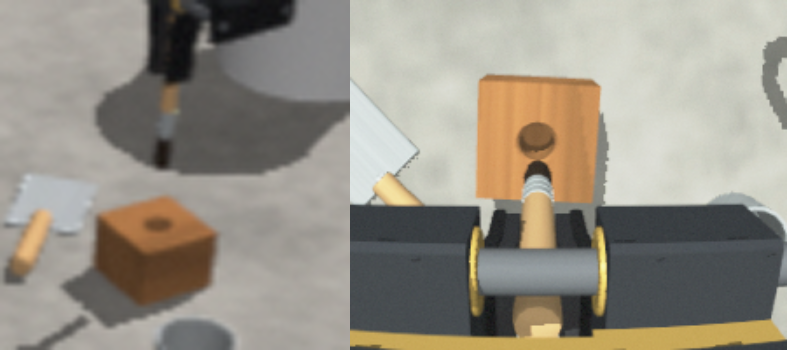

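The brush hangs upright, with its tip just short of the hole: stand centre (0.4339, 0.2570), brush axis about (0.435, 0.2545). I'll shift by that difference and insert it.

```bash
python3 -m handwheel '[[0,0.0024,-0.0012,0,0,0,0],[0,0,0,0.02,0,0,0],[0,0,0,0,0,0,0],[0,0,0,0.015,0,0,0],[0,0,0,0.015,0,0,0],[0,0,0,0,0,0,0]]'
python3 -m handwheel '[[0,0,0,0.015,0,0,0],[0,0,0,0.015,0,0,0],[0,0,0,0.008,0,0,0],[0,0,0,0,0,0,0],[0,0,0,0,0,0,0]]'
```

```text
time: 15.25
position: [0.4313, 0.2536, 0.132]
tool_rot: [-2.372, -2.058, 0.004]
ft_force: [0.3, 0.6, -1.3]
grip_width: 0.13
grip_force: 25.0
time: 15.88
position: [0.4325, 0.2545, 0.0958]
tool_rot: [2.373, 2.059, 0.001]
ft_force: [0.2, -0.5, -0.2]
grip_width: 0.129
grip_force: 25.0
```

```bash
python3 -m handwheel '[[0,0,0,0.004,0,0,0],[0,0,0,0,0,0,0],[0,0,0,0,0,0,0],[0.04,0,0,0,0,0,0],[0.05,0,0,0,0,0,0],[0.05,0,0,0,0,0,0],[0.05,0,0,0,0,0,0],[0.05,0,0,0,0,0,0]]'
python3 -m handwheel '[[0.05,0,0,-0.03,0,0,0],[0.05,0,0,-0.03,0,0,0],[0.05,0,0,-0.03,0,0,0],[0.05,0,0,-0.01,0,0,0],[0.05,0,0,0,0,0,0],[0.05,0,0,0,0,0,0]]'
python3 - <<'E'
from h import *
to(.5893,-.085,.16,82)
snap('wrist','w6');w=cv2.imread('pics/w6.png')[100:300,150:400];cv2.imwrite('pics/c6.png',cv2.resize(w,(500,400)))
E
```

```text
time: 16.88
position: [0.4323, 0.2542, 0.0915]
tool_rot: [2.373, 2.059, 0.0]
ft_force: [-0.7, -0.8, -0.0]
grip_width: 0.55
grip_force: 0.0
time: 17.62
position: [0.4316, 0.2537, 0.1902]
tool_rot: [-2.373, -2.058, 0.003]
ft_force: [0.2, 0.3, 0.1]
grip_width: 0.572
grip_force: 0.0
t 17.62 p [0.4316 0.2537 0.1902] yaw 81.88 tilt 0.12 w 0.0497 F [0.22 0.32 0.12] Mz [-0.03 -0.09 -0.02] gf 0.0 q1,7 [ 0.35 -0.78]
 shift tool mm [-313.   204.    30.2] rz -0.1
```

View pics/c6.png

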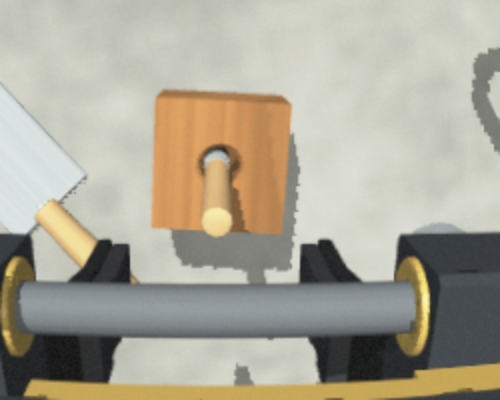

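The brush is back upright in its stand (hole at (217,160) in the crop, handle end at (217,221)). Next I'll look at the cap from close up.

```bash
python3 -m handwheel '[[0.08,-0.0403,0.0227,0,0,0,0],[0.08,-0.0403,0.0227,0,0,0,0],[0.08,-0.0403,0.0227,0,0,0,0],[0.08,-0.0403,0.0227,0,0,0,0],[0.08,-0.0403,0.0227,0,0,0,0],[0.08,-0.0403,0.0227,0,0,0,0],[0.08,-0.0403,0.0227,0,0,0,0],[0.08,-0.0403,0.0227,0,0,0,0],[0.08,-0.0403,0.0227,0,0,0,0],[0.08,0,0,0,0,0,0],[0.08,0,0,0,0,0,0],[0.08,0,0,0,0,0,0]]' >/dev/null
python3 - <<'E'
from h import *
snap('wrist','w7')
z=np.load('pics/w7.npz');K=z['K'];d=z['d'];h,w=d.shape;v,u=np.mgrid[:h,:w]
a=(u-K[0,2])/K[0,0];b=(v-K[1,2])/K[1,1];r=np.hypot(a,b)+1e-9
c=np.stack([d*np.tan(r)*a/r,d*np.tan(r)*b/r,d],-1);P=(c-z['t'])@z['R'];P[(d==0)|(r>1.3)]=9
m=(np.hypot(P[...,0]-.589,P[...,1]+.085)<.03)&(P[...,2]>.074)&(P[...,2]<.09)
q=P[m];print(len(q),q.mean(0),cv2.minAreaRect(q[:,:2].astype(np.float32)),cv2.minEnclosingCircle(q[:,:2].astype(np.float32)))
to(.589,-.085,.055,82)
E
```

```text
1664 [ 0.58789405 -0.08449984  0.08017063] ((0.5879287719726562, -0.08451110869646072), (0.04253018647432327, 0.04289547726511955), 26.133237838745117) ((0.5877832174301147, -0.08471778780221939), 0.02246122620999813)
t 19.23 p [ 0.5832 -0.132   0.1915] yaw 82.03 tilt 0.02 w 0.0799 F [-0.06 -0.24  0.42] Mz [-0.   -0.07  0.02] gf 0.0 q1,7 [ 0.73 -0.1 ]
 shift tool mm [ 47.3  -0.7 136.5] rz 0.0
```

```bash
python3 -m handwheel '[[0.08,0.0476,-0.0018,0,0,0,0],[0.08,0,0,0.03,0,0,0],[0.08,0,0,0.03,0,0,0],[0.08,0,0,0,0,0,0],[0.08,0,0,0,0,0,0]]'
python3 -c "
from h import *
to(.588,-.0846,.056,82)"
```

```text
time: 19.85
position: [0.5889, -0.0859, 0.1328]
tool_rot: [2.371, 2.059, 0.002]
ft_force: [-1.1, 1.3, -0.2]
grip_width: 0.921
grip_force: 0.0
t 19.85 p [ 0.5889 -0.0859  0.1328] yaw 81.92 tilt 0.09 w 0.0801 F [-1.08  1.27 -0.24] Mz [-0.   -0.11 -0.01] gf 0.0 q1,7 [ 0.66 -0.21]
 shift tool mm [ 1.2 -1.2 76.8] rz -0.1
```

```bash
python3 -m handwheel '[[0.08,0.001,-0.001,0.03,0,0,0],[0.08,0,0,0.03,0,0,0],[0.08,0,0,0.0165,0,0,0],[0.08,0,0,0,0,0,0],[0.08,0,0,0,0,0,0]]'
python3 -m handwheel '[[0.03,0,0,0,0,0,0],[0.03,0,0,0,0,0,0],[0.03,0,0,0,0,0,0],[0.03,0,0,0,0,0,0],[0.03,0,0,0,0,0,0]]' 20
python3 -c "
from h import *
to(.588,-.0846,.056,82)"
```

```text
time: 20.48
position: [0.5886, -0.0853, 0.0565]
tool_rot: [2.372, 2.057, 0.002]
ft_force: [0.7, 0.5, 0.2]
grip_width: 0.918
grip_force: 0.0
time: 21.1
position: [0.5879, -0.0853, 0.0551]
tool_rot: [2.373, 2.058, 0.001]
ft_force: [1.0, -0.1, -0.4]
grip_width: 0.502
grip_force: 20.0
t 21.1 p [ 0.5879 -0.0853  0.0551] yaw 81.88 tilt 0.06 w 0.0437 F [ 0.95 -0.11 -0.39] Mz [-0.1  -0.32 -0.02] gf 20.0 q1,7 [ 0.63 -0.25]
 shift tool mm [ 0.7  0.  -0.9] rz -0.1
```

```bash
for i in 1; do python3 -m handwheel '[[0.03,0,0,0,0,0,-5],[0.03,0,0,0,0,0,-5],[0.03,0,0,0,0,0,0],[0.03,0,0,0,0,0,0]]'; done
python3 -c "
from h import *
to(.588,-.0846,.056,82)"
python3 -m handwheel '[[0.03,0,0,0,0,0,-5],[0.03,0,0,0,0,0,-5],[0.03,0,0,0,0,0,0],[0.03,0,0,0,0,0,0]]' >/dev/null
python3 -c "
from h import *
to(.588,-.0846,.056,82)"
```

```text
time: 21.6
position: [0.5877, -0.0867, 0.055]
tool_rot: [2.187, 2.253, -0.001]
ft_force: [2.5, -4.1, -1.1]
grip_width: 0.508
grip_force: 20.0
t 21.6 p [ 0.5877 -0.0867  0.055 ] yaw 91.71 tilt 0.09 w 0.0442 F [ 2.49 -4.13 -1.07] Mz [-0.85 -0.56 -0.55] gf 20.0 q1,7 [ 0.65 -0.09]
 shift tool mm [ 2.   0.4 -1. ] rz 9.7
t 22.1 p [ 0.5874 -0.0843  0.055 ] yaw 101.81 tilt 0.05 w 0.0441 F [ 0.39  0.08 -1.06] Mz [ 0.16 -0.33 -0.45] gf 20.0 q1,7 [0.68 0.07]
 shift tool mm [-0.4  0.5 -1. ] rz 19.8
```

Mz is about 0.5 N m, well above the 0.1 expected for turning, so the cap is probably slipping against its stop. I'll try the other way.

```bash
for i in 1 2; do python3 -m handwheel '[[0.03,0,0,0,0,0,8],[0.03,0,0,0,0,0,8],[0.03,0,0,0,0,0,0],[0.03,0,0,0,0,0,0]]' >/dev/null
python3 -c "
from h import *
to(.588,-.0846,.056,82)"; done
```

```text
t 22.6 p [ 0.5875 -0.0843  0.0552] yaw 86.05 tilt 0.03 w 0.0439 F [0.98 1.82 0.66] Mz [ 0.35 -0.16 -0.06] gf 20.0 q1,7 [ 0.64 -0.18]
 shift tool mm [-0.2  0.5 -0.8] rz 4.1
t 23.1 p [ 0.5879 -0.0848  0.0555] yaw 70.07 tilt 0.06 w 0.0445 F [1.26 2.59 2.72] Mz [ 0.41 -0.43 -0.02] gf 20.0 q1,7 [ 0.6  -0.44]
 shift tool mm [ 0.2  0.  -0.5] rz -11.9
```

It turns that way with little torque, so the thread is left-hand. I'll keep going.

```bash
for i in 1 2; do python3 -m handwheel '[[0.03,0,0,-0.0003,0,0,8],[0.03,0,0,-0.0004,0,0,8],[0.03,0,0,0,0,0,0],[0.03,0,0,0,0,0,0]]' >/dev/null
python3 -c "
from h import *
to(.588,-.0846,.056,82)"; done
```

```text
t 23.6 p [ 0.5883 -0.0848  0.056 ] yaw 54.08 tilt 0.11 w 0.0441 F [ 4.82  3.22 -0.2 ] Mz [ 0.49 -1.04 -0.02] gf 20.0 q1,7 [ 0.56 -0.7 ]
 shift tool mm [ 0.  -0.4 -0. ] rz -27.9
t 24.1 p [ 0.5885 -0.085   0.0567] yaw 38.04 tilt 0.14 w 0.044 F [ 4.86  1.38 -0.13] Mz [ 0.45 -1.14  0.01] gf 20.0 q1,7 [ 0.52 -0.97]
 shift tool mm [-0.2 -0.6  0.7] rz -44.0
```

```bash
python3 -m handwheel '[[0.03,0,0,-0.0004,0,0,8],[0.03,0,0,-0.0004,0,0,8],[0.03,0,0,-0.0003,0,0,6],[0.03,0,0,0,0,0,0],[0.03,0,0,0,0,0,0]]' >/dev/null
python3 -c "
from h import *
to(.588,-.0846,.056,82)"
python3 -m handwheel '[[0.03,0,0,-0.002,0,0,0],[0.03,0,0,-0.002,0,0,0],[0.03,0,0,0,0,0,0]]' 30
python3 -c "
from h import *
to(.588,-.0846,.056,82)"
```

```text
t 24.73 p [ 0.5888 -0.0854  0.0576] yaw 16.03 tilt 0.17 w 0.0441 F [ 6.57  1.23 -1.95] Mz [ 0.29 -1.4   0.1 ] gf 20.0 q1,7 [ 0.47 -1.33]
 shift tool mm [-0.5 -1.   1.6] rz -66.0
time: 25.1
position: [0.5888, -0.0856, 0.0612]
tool_rot: [3.11, 0.438, 0.005]
ft_force: [7.5, 0.5, -4.5]
grip_width: 0.502
grip_force: 30.0
t 25.1 p [ 0.5888 -0.0856  0.0612] yaw 16.02 tilt 0.17 w 0.0437 F [ 7.52  0.53 -4.55] Mz [ 0.24 -1.59 -0.05] gf 30.0 q1,7 [ 0.47 -1.33]
 shift tool mm [-0.5 -1.2  5.2] rz -66.0
```

```bash
python3 -m handwheel '[[0.03,0,0,-0.005,0,0,0],[0.03,0,0,-0.005,0,0,0],[0.03,0,0,-0.01,0,0,0],[0.03,0,0,0,0,0,0]]'
python3 -m handwheel '[[0.03,0,0,-0.025,0,0,0],[0.03,0,0,-0.025,0,0,0],[0.03,0,0,-0.025,0,0,0],[0.03,0,0,-0.025,0,0,0],[0.03,0,0,0,0,0,0],[0.03,0,0,0,0,0,0],[0.03,0,0,0,0,0,0]]'
python3 - <<'E'
from h import *
to(.588,-.0846,.056)
snap('scene','s8');snap('top','t8');c=cv2.imread('pics/s8.png')[130:270,210:350];t=cv2.imread('pics/t8.png')[120:240,120:300];cv2.imwrite('pics/c8.png',np.hstack([cv2.resize(c,(350,350),interpolation=2),cv2.resize(t,(440,350))]))
E
```

```text
time: 25.6
position: [0.587, -0.0858, 0.082]
tool_rot: [3.111, 0.434, -0.001]
ft_force: [-0.2, 0.4, -0.6]
grip_width: 0.502
grip_force: 30.0
time: 26.48
position: [0.5864, -0.0852, 0.1799]
tool_rot: [-3.111, -0.434, 0.004]
ft_force: [0.8, 0.1, -1.2]
grip_width: 0.504
grip_force: 30.0
t 26.48 p [ 0.5864 -0.0852  0.1799] yaw 15.89 tilt 0.16 w 0.0438 F [ 0.77  0.07 -1.24] Mz [-0.02 -0.05 -0.05] gf 30.0 q1,7 [ 0.49 -1.28]
 shift tool mm [  2.1  -0.  123.8]
```

View pics/c8.png

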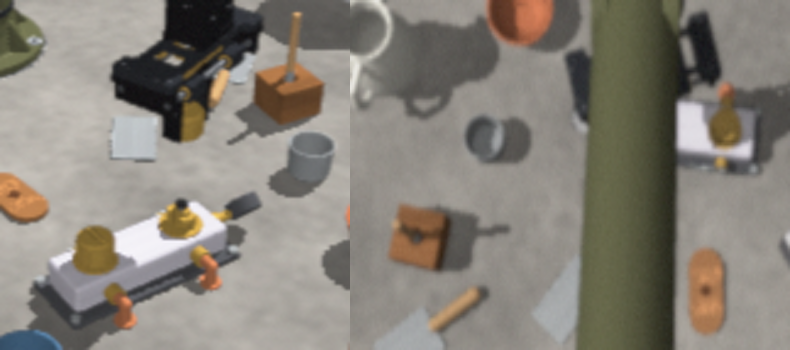

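The gauge-side neck is bare, the cap is in the gripper with its edge about 0.17 m up, the far cap is on, and the brush stands in its stand.

```bash
python3 -m handwheel '[[0.03,0,0,0,0,0,0],[0.03,0,0,0,0,0,0],[0.03,0,0,0,0,0,0],[0.03,0,0,0,0,0,0]]'; python3 -c "
from bench import ctrl
print(ctrl.close_job())"
```

```text
time: 27.08
position: [0.5875, -0.0852, 0.1816]
tool_rot: [3.111, 0.434, 0.0]
ft_force: [-0.2, -0.3, -0.7]
grip_width: 0.505
grip_force: 30.0
the job is handed in; nothing more can be done
None
```

I handed the job in at 27 s; it returned no verdict. I dipped the brush, oiled the seam and stood the brush back in its stand, then unscrewed the cap (left-hand thread). It is held about 12 cm above its outlet, and the far cap is still on.

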